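Fit a tube die into a clay extruder barrel and lock it

TASK

Fit the round tube die into the extruder barrel that stands mouth up on the bench: drop the round die in flat on the barrel's floor with its stud up, then lower the locking ring over it with its two lugs through the gaps in the barrel's rim, and lock it by turning it clockwise (seen from above), about a sixth of a turn, until its lugs are well under the hooks. Let go, and leave the square die where it lies.

Things in the scene. Friction and masses are not known exactly. Their poses are not given: they have to be found in the camera images.
- holder: Grey metal barrel end, fixed, mouth up, 140 mm wide; origin on its axis at bench height. Floor 30 mm, rim 52 mm above bench. Round mouth of 94 mm with two gaps in its rim, 60 deg wide, out to radius 65 mm, centred 62 and 242 deg anticlockwise of its x axis (from above). Clockwise of each gap: a 6 mm thick hook, 16 mm free under it. Lugs turned along x are locked; stop 6 deg beyond.
- die_center (a point): Round die, loose: steel disc 76 mm wide, 6 mm thick, with an upright stud 18 mm wide in its middle, 50 mm high in all. The point is on its axis 25 mm above its underside, z up. Grip the stud near its top, 18 mm above this point: open fingers then stay above the barrel's rim. Any yaw; 9 mm to spare all round.
- ring_center (a point): Locking ring, loose: aluminium, 76 mm outside, 62 inside, 6 thick, two opposite lugs 16 mm wide (tips 57 mm from axis), tall bail handle, 72 mm high in all. The point is on its axis 36 mm above its underside, z up. x axis along the lugs and the handle's straight bar (76 long, 12 wide, 12 high, centre 30 mm above the point; grip it across). Seated on the die its underside is 36 mm above bench.
- square_die_center (a point): Square die, loose, to be left alone: steel plate 100 by 100 by 6 mm with the same stud, 50 mm high in all. The point is on its axis 25 mm above its underside.
Not all that is in view belongs to the job. What is shaped like the part that bears ring_center but brown is not meant. Leave any purple look-alike of the part that bears die_center alone.

How it is judged:
On the way:
1. the round die lies flat on the barrel's floor (horizontal distance between die_center and holder below 0.014 m and z of die_center in the frame of holder below 0.06 m and angle between die_center's own z axis and vertical below 0.12 rad), for 0.2 s.
At the end, for the whole second after the job is handed in: Die flat in the barrel (axes within 14 mm, within 5 mm of the floor, tilt under 7 degrees); ring on it (axes within 14 mm, within 5.5 mm of its seat, tilt under 7 degrees), lugs under the hooks (within 20 degrees of the barrel's x axis); both at rest (all of step 1 and horizontal distance between ring_center and holder below 0.014 m and z of ring_center in the frame of holder below 0.0775 m and angle between ring_center's own z axis and vertical below 0.12 rad and angle between the x axis of ring_center and the x axis of holder, either way round below 0.35 rad and linear speed of each of die, ring below 0.03 m/s); the robot touches nothing.
It fails at once if the square die is moved by more than 30 mm (distance of square_die_center from where it was at the start of the episode above 0.03 m).
It also fails if it takes over 56 s, if anything falls off the work surface, if the arm or the gripper's body presses on something with over 40 N, if the wrist force passes 120 N, or if a joint passes its speed limit or range.

ROBOT

A 6-joint arm with a two-finger parallel gripper is mounted at the origin on the work surface. World frame = base frame: x ahead of the robot, y to its left, z up, the work surface at z = 0. Lengths are in m, angles in rad, forces in N, time in s.
With the tool pointing down it reaches from about 0.25 to 0.8 m from the base axis. Payload 3.9 kg.
Tool frame: the origin (TCP) lies at the very end of the fingers, on their centre line; the grasp point (between the pads) lies 19 mm behind it (manip.pinch_z is the distance from the TCP to the grasp point, in m); z points along the fingers, y is the direction in which the jaws open and shut (so a half turn about z gives the same grasp; the last joint's range is limited). The gripper opens to 85 mm and grips with 20 to 120 N. Pads are 22 mm wide; open, the fingers measure 114 mm over their backs; the gripper's body (76 mm by 85 mm) begins 54 mm behind the grasp point. The pads swing forward as they close: fully open they stand 13 mm farther back than shut.
Start: joints at [-1.223, 0.26, -0.138, 1.173, 0, 1.571], TCP at [0.179, -0.494, 0.231] pointing down, gripper open.
Joint ranges: [-2.78, 2.78], [-0.83, 1.72], [-1.28, 1.37], [-1.9, 2.12], [-1.57, 1.48], [-3.14, 3.14]. Speed limits (rad/s): [2.57, 2.57, 3.14, 3.14, 3.14, 3.14].

INTERFACE

Orientations are given as [roll, pitch, yaw] about the fixed x, y, z axes, in that order (R = Rz(yaw) Ry(pitch) Rx(roll)).
In Python, from station import manip, let_go, close, status, optics, job gives the robot as it stands. Calls block until the motion is done:
- manip.move_to(position, orientation): joint-space move of the TCP to a pose.
- manip.move_l(position, v=0.15, ori=None, stop_force=None): straight line of the TCP; ori=None keeps the orientation; v is the mean speed in m/s. With stop_force (N) it stops when the force on the tool has changed by that much, and returns True; else False.
- manip.move_j(angles): joint-space move.
- let_go() and close(effort=None): open the fingers fully, or close them until they stop; effort is the grip in N (None keeps the last).
- manip.hold(seconds).
- manip.inverse_kinematics(position, orientation): joint angles nearest the present ones, or None.
- status.get_state(): the state.
- optics.read_camera(name): name is "side" or "top"; returns a dict with "pixels" (384x512x3 uint8, red, green, blue), "fx", "fy", "cx", "cy" (pixels), "k1" (the pictures are not rectified: a ray, as slopes to the right and down, at radius r is drawn at 1 + k1 r^2 times it, then the intrinsics apply), "eye" and "attitude" of the camera in the world. Camera axes: x right, y down, z forward; pixel columns grow to the right and rows downward; lengths in m; the calibration is good to about 2 mm. A picture is of the moment at which its call begins. There is no depth.
A pose or a line that the arm cannot do raises manip.IKError and nothing moves.
- job.hand_in(): hands the job in, once; it reports no verdict.
The state is a dict: "time_s": time; "joint_positions": joint angles; "qvel": joint speeds; "joint_efforts": joint torques, N m; "tcp_pos": TCP position; "orientation": TCP orientation; "force": force on the tool from outside, world axes, zero at the start; "moment": the same for the moment, N m; "finger_gap": finger opening in m.
Only numpy, scipy, OpenCV 4.12 (cv2) and the standard library are available. Lean on these libraries where they do the work, as an engineer would, in place of code of your own. Each camera call takes 0.05 s, during which the arm holds its last target. There are 200 camera calls.

## Working session

There is one attempt and no reset: what is moved stays moved. The work goes in short steps, each a Python script; the robot and the scene stay as the last script left them, time stands still between calls to the robot, and variables do not carry over. Pictures are saved under pics/ and viewed, about 8 in all and at most 12, crops included, and the job is handed in when it is done.

```bash
mkdir -p pics; python3 - <<'E'
from station import optics,status
import cv2
for n in("side","top"):
    c=optics.read_camera(n); cv2.imwrite(f"pics/{n}0.png",cv2.resize(c["pixels"][:,:,::-1],None,fx=1.5,fy=1.5,interpolation=cv2.INTER_CUBIC))
    print(n,{k:v for k,v in c.items() if k!="pixels"})
print(status.get_state())
E
ls
```

```text
side {'fx': 429.92498868824384, 'fy': 429.92498868824384, 'cx': 258.6201528130462, 'cy': 189.79868450155269, 'k1': -0.09553870675486022, 'eye': array([0.04203607, 0.53125884, 0.80632376]), 'attitude': array([-2.41733176, -0.01812216, -2.48745484])}
top {'fx': 433.383950525268, 'fy': 433.383950525268, 'cx': 259.65620855316365, 'cy': 193.4642730023907, 'k1': -0.11963978194562039, 'eye': array([ 0.32668218, -0.00919364,  0.98061709]), 'attitude': array([-2.99538262, -0.00517388, -1.55359403])}
{'time_s': 0.1, 'joint_positions': array([-1.22303799e+00,  2.60580456e-01, -1.39223966e-01,  1.17269560e+00,
       -2.71438529e-05,  1.57079733e+00]), 'qvel': array([-0.00144183, -0.00280243,  0.00235864, -0.00045666,  0.00077239,
        0.00069203]), 'joint_efforts': array([ 1.50180425e-03, -4.06508267e+01,  2.54528296e+01,  1.01232479e-02,
       -3.98808334e-05, -8.88592922e-06]), 'tcp_pos': array([ 0.17870209, -0.4930101 ,  0.23057408]), 'orientation': array([-3.13988896e+00,  2.71455173e-05,  3.47757382e-01]), 'force': array([ 0.32516962, -0.30634463, -0.94069065]), 'moment': array([ 0.0234    , -0.01779761,  0.02338391]), 'finger_gap': 0.08515040155385102}
pics
```

View pics/top0.png

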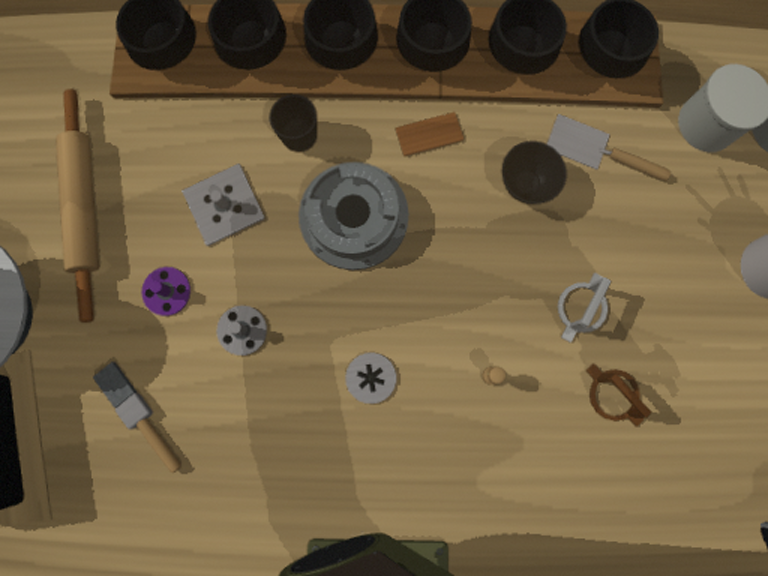

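View pics/side0.png

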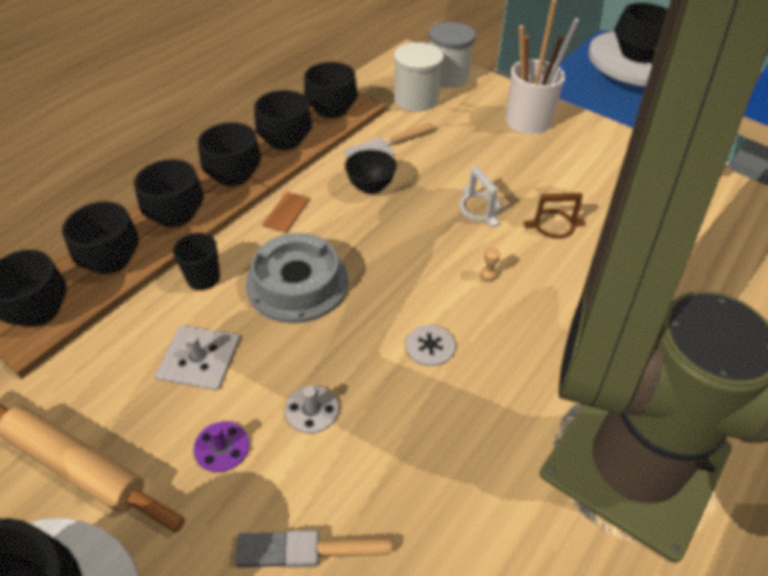

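```bash
cat > h.py <<'E'
import numpy as np, cv2
from scipy.spatial.transform import Rotation as R
from station import optics
def K(c): return np.array([[c["fx"],0,c["cx"]],[0,c["fy"],c["cy"]],[0,0,1]]),np.array([c["k1"],0,0,0.])
def rot(c): return R.from_euler("xyz",c["attitude"]).as_matrix()
def proj(c,P):
    p=(np.atleast_2d(P)-c["eye"])@rot(c); s=p[:,:2]/p[:,2:]
    s=s*(1+c["k1"]*(s**2).sum(1,keepdims=True))
    return s*[c["fx"],c["fy"]]+[c["cx"],c["cy"]]
def back(c,uv,z):
    k,d=K(c); s=cv2.undistortPoints(np.array(uv,float).reshape(-1,1,2),k,d).reshape(-1,2)
    r=np.c_[s,np.ones(len(s))]@rot(c).T; e=c["eye"]
    return e+r*((z-e[2])/r[:,2])[:,None]
def circ(x,y,z,r,a0=0,a1=360,n=60):
    a=np.radians(np.linspace(a0,a1,n)); return np.c_[x+r*np.cos(a),y+r*np.sin(a),0*a+z]
def crop(c,ctr,w,hh,f,lines=()):
    u0,v0=int(ctr[0]-w/2),int(ctr[1]-hh/2)
    im=cv2.resize(np.ascontiguousarray(c["pixels"][max(v0,0):v0+hh,max(u0,0):u0+w,::-1]),(w*f,hh*f),interpolation=cv2.INTER_CUBIC)
    for P,col in lines:
        q=((proj(c,P)-[u0,v0]+.5)*f-.5)
        cv2.polylines(im,[np.round(q*8).astype(np.int32)],False,col,1,cv2.LINE_AA,3)
    return im
E
python3 - <<'E'
from h import *
t=optics.read_camera("top"); s=optics.read_camera("side")
np.savez("top0.npz",**t); np.savez("side0.npz",**s)
B=lambda u,v,z:back(t,[[u/1.5,v/1.5]],z)[0]
print("holder",B(353,212,.03),"die",B(242,331,0.006),"ring",B(584,309,.006),B(600,297,.072),B(588,308,.072),"sq",B(223,205,.003))
im=np.vstack([np.hstack([crop(t,(353/1.5,215/1.5),80,60,5),crop(t,(588/1.5,308/1.5),80,60,5)]),
 np.hstack([crop(t,(242/1.5,330/1.5),80,60,5),crop(s,(480/1.5,197/1.5),80,60,5)])])
cv2.imwrite("pics/m1.png",im)
E
```

```text
holder [0.58488821 0.04534058 0.03      ] die [0.40401117 0.20980452 0.006     ] ring [ 0.44657112 -0.30948142  0.006     ] [ 0.45611932 -0.31306437  0.072     ] [ 0.4399798  -0.29502351  0.072     ] sq [0.60070007 0.25088231 0.003     ]
```

View pics/m1.png

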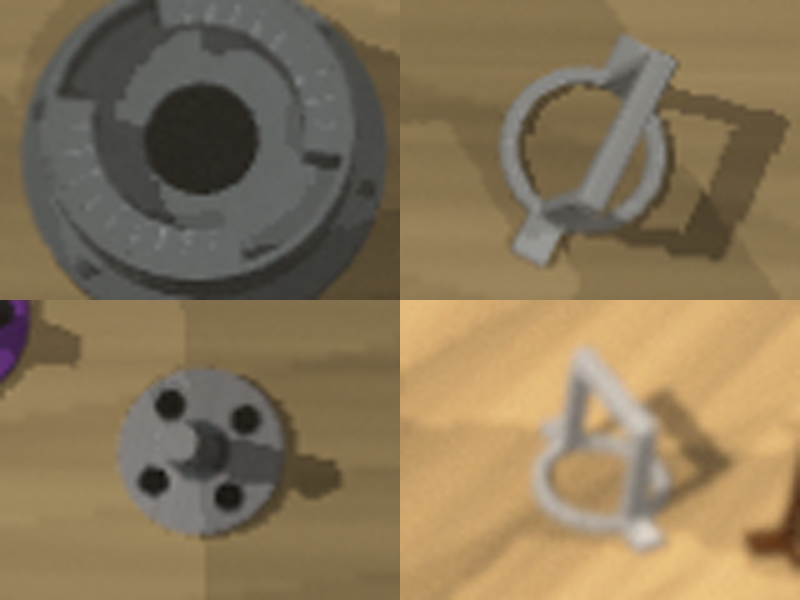

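```bash
cat > ov.py <<'E'
from h import *
def holder(x,y,yaw):
    L=[(circ(x,y,.0,.07),(0,255,255)),(circ(x,y,.03,.018),(255,255,0)) ]
    for g in(62,242):
        L.append((circ(x,y,.052,.047,yaw+g+30,yaw+g+150),(0,0,255)))
        L.append((circ(x,y,.052,.065,yaw+g-30,yaw+g+30),(0,255,0)))
        for e in(-30,30):
            a=np.radians(yaw+g+e); d=np.array([np.cos(a),np.sin(a),0]); L.append((np.array([[x,y,.052]])+np.outer([.047,.065],d),(0,255,0)))
    return L
def ring(x,y,yaw,z=0):
    L=[(circ(x,y,z+.006,.038),(0,255,255)),(circ(x,y,z+.006,.031),(0,0,255))]
    a=np.radians(yaw); M=np.array([[np.cos(a),-np.sin(a)],[np.sin(a),np.cos(a)]])
    def poly(p,zz): 
        p=np.array(p)@M.T+[x,y]; return np.c_[p,np.full(len(p),zz)]
    for s in(1,-1): L.append((poly([[s*.038,.008],[s*.057,.008],[s*.057,-.008],[s*.038,-.008]],z+.006),(0,255,0)))
    L.append((poly([[.038,.006],[.038,-.006],[-.038,-.006],[-.038,.006],[.038,.006]],z+.072),(255,0,255)))
    return L
def die(x,y,z=0): return [(circ(x,y,z+.006,.038),(0,255,255)),(circ(x,y,z+.05,.009),(0,0,255))]
E
python3 - <<'E'
from ov import *
t=dict(np.load("top0.npz")); s=dict(np.load("side0.npz"))
def B(u0,v0,pts,z): return back(t,[[u0+(a+.5)/5-.5,v0+(b+.5)/5-.5] for a,b in pts],z)[:,:2]
hf=B(195,113,[(202,138)],.03)[0]; print("hf",hf)
e=B(195,113,[(58,95),(155,3),(342,160),(248,252)],.052); print("gapc",e.mean(0)); 
d=e-e.mean(0); print(np.degrees(np.arctan2(d[:,1],d[:,0])),np.hypot(*d.T))
dd=B(121,190,[(200,152)],.006)[0]; ds=B(121,190,[(183,137)],.05)[0]; print("die",dd,ds)
rc=B(352,175,[(183,150)],.006)[0]; l=B(352,175,[(232,48),(133,248)],.006); b=B(352,175,[(262,57),(188,210)],.072)
print("ring",rc,l.mean(0),b.mean(0),[np.degrees(np.arctan2(*(q[0]-q[1])[::-1])) for q in(l,b)],np.hypot(*(b[0]-b[1])))
ya=np.degrees(np.arctan2(*(e[:2].mean(0)-e[2:].mean(0))[::-1]))-62; print("yaw",ya)
yr=np.degrees(np.arctan2(*(b[0]-b[1])[::-1]))
H=(*e.mean(0),ya); D=tuple(dd); Rg=(*rc,yr)
def P(c,p): return proj(c,[*p[:2],.03])[0]
im=np.vstack([np.hstack([crop(t,P(t,H),80,60,5,holder(*H)),crop(t,P(t,Rg),80,60,5,ring(*Rg))]),
 np.hstack([np.hstack([crop(t,P(t,D),40,60,5,die(*D)),crop(s,P(s,D),40,60,5,die(*D))]),crop(s,P(s,Rg),80,60,5,ring(*Rg))])])
cv2.imwrite("pics/m2.png",im)
cv2.imwrite("pics/x.png",crop(s,P(s,H),80,60,5,holder(*H)))
E
```

```text
hf [0.58752247 0.04616645]
gapc [0.5866629  0.04582145]
[  77.98435935   20.9787253  -102.61879358 -158.26535424] [0.06503599 0.06095525 0.06452625 0.06067035]
die [0.40548856 0.21155563] [0.40828351 0.20934869]
ring [ 0.44976273 -0.30690101] [ 0.45106822 -0.30699386] [ 0.44906452 -0.30553355] [np.float64(-27.619366321021406), np.float64(-27.303186342912433)] 0.07508178769470991
yaw -11.510849646861942
```

View pics/m2.png

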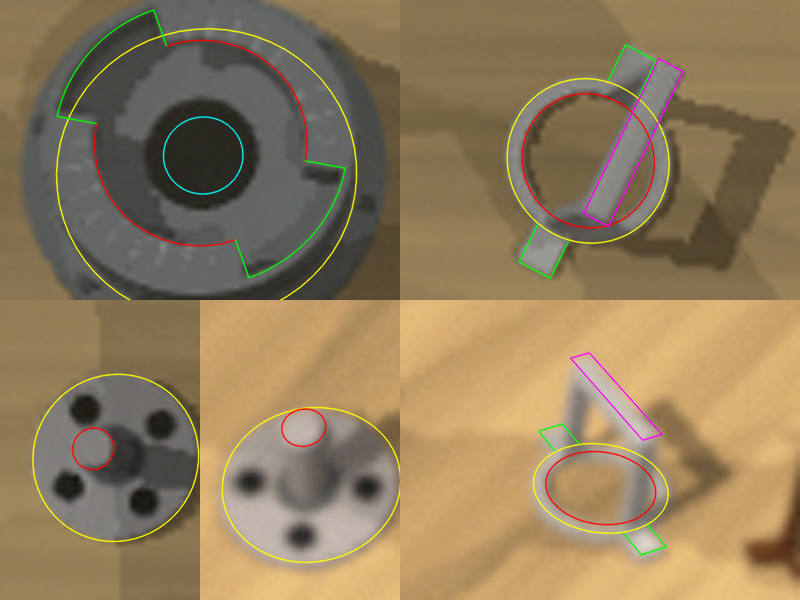

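```bash
python3 - <<'E'
from h import *
from station import manip,let_go,close,status,job
pi=np.pi
S=lambda:status.get_state()
D=(.4065,.2107); H=(.587,.046); y=np.radians(65)
manip.move_to([*D,.13],[pi,0,y]); 
manip.move_l([*D,.0245],v=.1); close(60); g=S(); print("grip",g["finger_gap"],g["tcp_pos"],g["time_s"])
manip.move_l([*D,.16],v=.15); g=S(); print("lift",g["finger_gap"],g["force"])
manip.move_to([*H,.16],[pi,0,y]); manip.hold(.2); print(S()["tcp_pos"])
c=optics.read_camera("top"); s=optics.read_camera("side")
cv2.imwrite("pics/l.png",np.hstack([crop(c,proj(c,[*H,.05])[0],80,80,5),crop(s,proj(s,[*H,.12])[0],80,80,5)]))
manip.move_l([*H,.075],v=.12); r=manip.move_l([*H,.052],v=.03,stop_force=6); g=S(); print(r,g["tcp_pos"],g["force"],g["time_s"],g["orientation"])
E
```

```text
grip 0.016064825546684643 [0.40669958 0.21068384 0.02482704] 4.6917
lift 0.0161495657701819 [-0.21705226 -0.29571445 -3.55809749]
[0.58606979 0.04742574 0.16019779]
True [0.5866018  0.04597444 0.05484146] [-1.00407021  0.7649402   3.21268472] 8.5083 [-3.14086725e+00  3.99454711e-04  1.13451612e+00]
```

View pics/l.png

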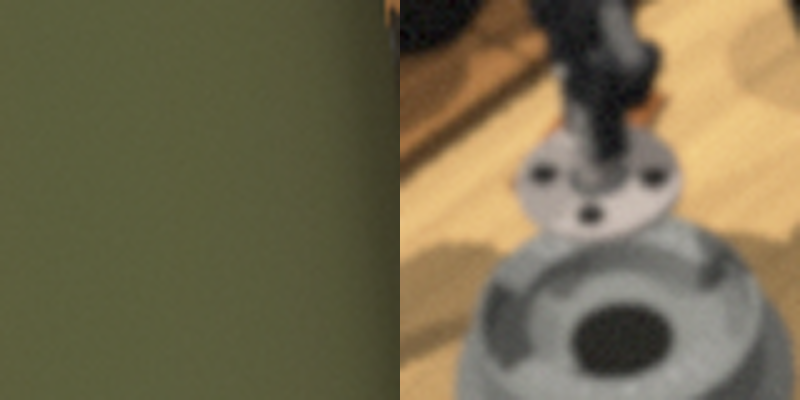

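The picture shows the die hanging level from the stud above the mouth. The arm blocks the top view. Contact came at TCP z 0.0548, against about 0.0545 expected, so the die is on the floor. I'll release it and go to the ring.

```bash
python3 - <<'E'
from ov import *
from station import manip,let_go,close,status,job
pi=np.pi
S=lambda:status.get_state()
H=(.587,.046); G=(.4493,-.3060); y=np.radians(-27.4)
let_go(); manip.move_l([*H,.15],v=.15)
manip.move_to([*G,.15],[pi,0,y])
c=optics.read_camera("top"); s=optics.read_camera("side")
L=holder(*H,-11.5)+die(*H,.03)
cv2.imwrite("pics/d.png",np.hstack([crop(c,proj(c,[*H,.05])[0],80,80,5,L),crop(s,proj(s,[*H,.05])[0],80,80,5,L)]))
manip.move_l([*G,.0475],v=.1); close(60); g=S(); print("grip",g["finger_gap"],g["tcp_pos"],g["time_s"],g["orientation"])
manip.move_l([*G,.17],v=.15); g=S(); print("lift",g["finger_gap"],g["force"],g["time_s"])
E
```

```text
grip 0.011021697976030427 [ 0.44945608 -0.30608639  0.04774947] 13.325 [-3.14158821e+00 -4.22220481e-04 -4.78272843e-01]
lift 0.01080191557652826 [-1.0569583  -0.6590148  -2.23396792] 14.2917
```

View pics/d.png

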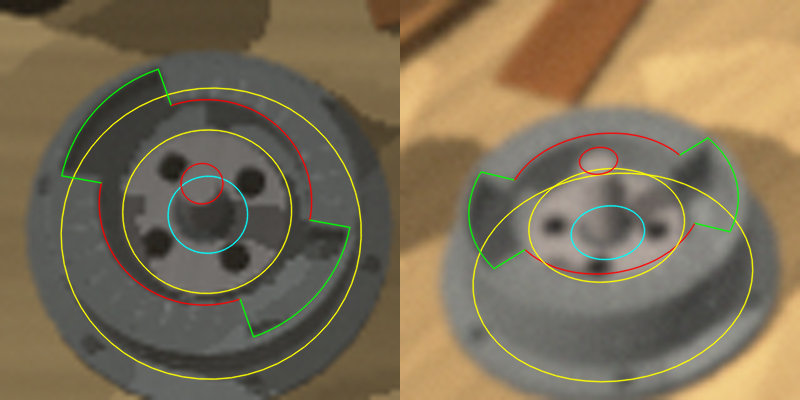

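The die lies flat and central, and both gap overlays match. The ring is gripped (11 mm gap, 12 mm bar), so I'll insert it with its lugs in line with the gaps.

```bash
python3 - <<'E'
from ov import *
from station import manip,let_go,close,status,job
pi=np.pi
S=lambda:status.get_state()
H=(.587,.046); y=np.radians(50.5)
manip.move_to([*H,.17],[pi,0,y]); manip.hold(.2)
manip.move_l([*H,.115],v=.1); manip.hold(.1)
s=optics.read_camera("side"); cv2.imwrite("pics/r.png",crop(s,proj(s,[*H,.08])[0],100,100,5,holder(*H,-11.5)+ring(*H,50.5,.0675)))
r=manip.move_l([*H,.081],v=.03,stop_force=6); g=S(); print(r,g["tcp_pos"],g["force"],g["moment"],g["time_s"],g["finger_gap"])
E
```

```text
True [0.58662267 0.04592187 0.08374728] [-0.4214989  -0.14144104  5.5058535 ] [ 0.04271256  0.00059557 -0.0354761 ] 17.7 0.010720865178727203
```

View pics/r.png

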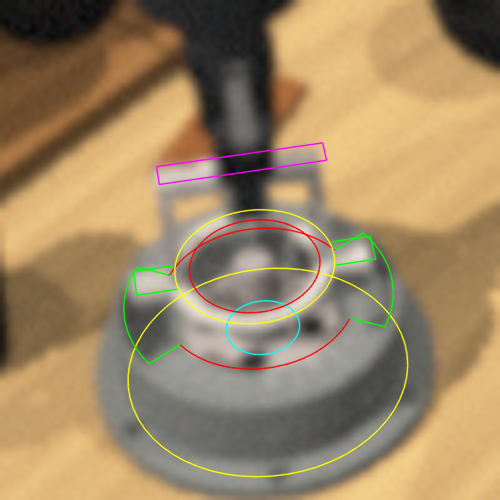

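The ring matches its projected pose and contact came at z 0.0837, which is seat height. Now I'll raise it slightly and turn it clockwise.

```bash
python3 - <<'E'
from ov import *
from station import manip,let_go,close,status,job
pi=np.pi
S=lambda:status.get_state()
H=(.587,.046)
manip.move_l([*H,.0845],v=.03)
for d in(35,20,5,-5,-12):
    manip.move_to([*H,.0845],[pi,0,np.radians(d)]); g=S()
    print(d,np.degrees(g["orientation"][2]).round(1),g["force"].round(1),g["moment"].round(2),g["finger_gap"])
    if abs(g["moment"][2])>2 or np.hypot(*g["force"][:2])>25: break
r=manip.move_l([*H,.082],v=.02,stop_force=4); g=S(); print(r,g["tcp_pos"],g["orientation"],g["force"],g["time_s"])
E
```

```text
35 35.2 [-0.4 -0.5 -1.9] [-0.02  0.05 -0.03] 0.010722528211541554
20 20.3 [ 0.3 -0.6 -2.6] [-0.04 -0.02  0.01] 0.010707691867364769
5 5.2 [-0.2  0.3 -3.1] [-0.05  0.02  0.01] 0.010580987823207723
-5 129.6 [ 0.1 16.2  0.7] [  2.73   0.22 -27.99] 0.011121604681333467
True [0.5884372  0.04560166 0.08524147] [ 3.12876865 -0.01380628  2.19851069] [-0.58154889 15.41373396  3.83503834] 24.25
```

The -5° step went wrong: the wrist turned anticlockwise to 129.6° and jammed on something. I need the joint state and IK before moving again.

```bash
python3 - <<'E'
from ov import *
from station import manip,status
pi=np.pi
g=status.get_state(); print(g["time_s"],g["joint_positions"].round(3),g["qvel"].round(3),g["force"].round(1),g["moment"].round(1),g["joint_efforts"].round(1),g["finger_gap"])
for d in(130,100,60,50,20,5,0,-5,-12,168,175):
    q=manip.inverse_kinematics([.587,.046,.0845],[pi,0,np.radians(d)]); print(d,None if q is None else np.round(q,3))
H=(.587,.046)
c=optics.read_camera("top"); s=optics.read_camera("side"); 
cv2.imwrite("pics/j.png",crop(s,proj(s,[*H,.08])[0],100,100,5,holder(*H,-11.5)))
E
```

```text
24.25 [ 0.067  0.462 -0.23   0.876  0.019  1.01 ] [-0.022 -0.002  0.001  0.004  0.045  0.126] [-0.6 15.4  3.8] [  1.9   0.6 -23.6] [ 16.2 -46.7  21.6  -0.6  -3.4 -24.5] 0.011248554203087293
130 [ 0.078  0.463 -0.23   0.878  0.     0.951]
100 [ 0.078  0.463 -0.23   0.878  0.     1.474]
60 [ 0.078  0.463 -0.23   0.878  0.     2.173]
50 [ 0.078  0.463 -0.23   0.878  0.     2.347]
20 [ 0.078  0.463 -0.23   0.878  0.     2.871]
5 [ 0.078  0.463 -0.23   0.878  0.     3.133]
0 [ 0.078  0.463 -0.23   0.878  0.    -3.063]
-5 [ 0.078  0.463 -0.23   0.878  0.    -2.976]
-12 [ 0.078  0.463 -0.23   0.878  0.    -2.854]
168 [ 0.078  0.463 -0.23   0.878  0.     0.288]
175 [ 0.078  0.463 -0.23   0.878  0.     0.165]
```

View pics/j.png

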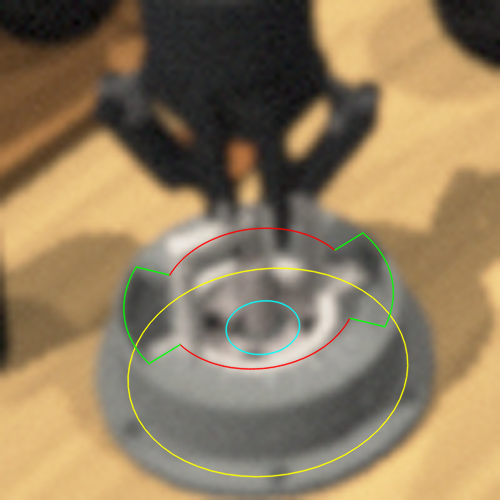

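```bash
python3 - <<'E'
from ov import *
from station import manip,status
pi=np.pi; H=(.587,.046)
g=status.get_state()
q0=np.array([.078,.463,-.23,.878,0,1.01])
for d in(0,.05,.1,.15,.2,.3):
    q=q0.copy(); q[5]+=d; manip.move_j(list(q)); g=status.get_state()
    print(d,np.degrees(g["orientation"][2]).round(1),g["tcp_pos"].round(4),g["force"].round(1),g["moment"].round(2),g["finger_gap"].round(4),g["time_s"])
    if abs(g["moment"][2])<1: break
s=optics.read_camera("side"); 
cv2.imwrite("pics/k.png",crop(s,proj(s,[*H,.09])[0],60,60,10))
E
```

```text
Traceback (most recent call last):
AttributeError: 'float' object has no attribute 'round'
```

```bash
python3 - <<'E'
from ov import *
from station import manip,status
pi=np.pi; H=(.587,.046)
q0=np.array([.078,.463,-.23,.878,0,1.01])
for d in(.05,.1,.15,.2,.3):
    q=q0.copy(); q[5]+=d; manip.move_j(list(q)); g=status.get_state()
    print(d,np.degrees(g["orientation"][2]).round(1),g["tcp_pos"].round(4),g["force"].round(1),g["moment"].round(2),g["finger_gap"],g["time_s"])
    if abs(g["moment"][2])<1: break
s=optics.read_camera("side"); 
cv2.imwrite("pics/k.png",crop(s,proj(s,[*H,.09])[0],60,60,10))
E
```

```text
0.05 120.3 [0.5882 0.0456 0.0853] [ 0.  12.  -1.1] [  2.12   0.13 -21.16] 0.01127962757007719 24.85
0.1 117.7 [0.5882 0.0456 0.0853] [-0.4 11.5 -0.3] [  1.99   0.15 -19.65] 0.011445625908825864 25.1
0.15 115.0 [0.5881 0.0457 0.0852] [ 2.  10.9 -1.2] [  1.84   0.16 -18.18] 0.011279256135902657 25.35
0.2 112.4 [0.588  0.0457 0.0852] [0.7 9.6 0.8] [  1.67   0.07 -16.77] 0.011464249409747385 25.6
0.3 107.2 [0.5879 0.0457 0.0851] [0.3 7.6 1.3] [  1.37   0.12 -13.92] 0.011042844325232023 25.85
```

View pics/k.png

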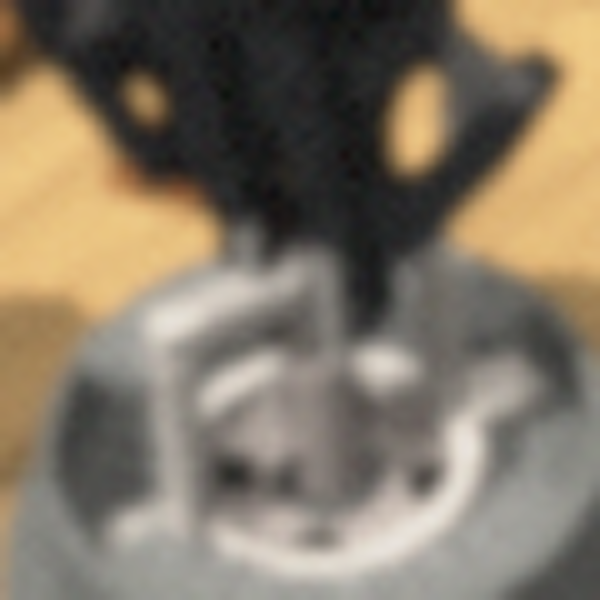

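The ring rests against the gap's anticlockwise wall and the grip is elastically twisted. I caused this: the half-turn I picked put the last joint at its range limit, so IK went the other way round. I'll unload, let go and regrasp with the tool turned 180°.

```bash
python3 - <<'E'
from ov import *
from station import manip,status,let_go
H=(.587,.046)
q0=np.array([.078,.463,-.23,.878,0,0])
for a in(90,80,72,64,58):
    q=q0.copy(); q[5]=.951+np.radians(130-a); manip.move_j(list(q)); g=status.get_state()
    print(a,np.degrees(g["orientation"][2]).round(1),g["tcp_pos"].round(4),g["force"].round(1),g["moment"].round(2),g["finger_gap"],g["time_s"])
let_go(); manip.move_l([*H,.15],v=.15)
q=np.array(manip.inverse_kinematics([*H,.15],[np.pi,0,np.radians(-122)])); print(q.round(3)); manip.move_j(list(q))
s=optics.read_camera("side"); print(status.get_state()["time_s"])
cv2.imwrite("pics/n.png",np.hstack([crop(s,proj(s,[*H,.07])[0],80,100,5,holder(*H,-11.5)),crop(s,proj(s,[*H,.07])[0],80,100,5,ring(*H,58,.036))]))
E
```

```text
90 89.6 [0.5877 0.0458 0.0849] [ 0.9  4.  -1.6] [ 0.69 -0.19 -6.06] 0.01116433443666361 26.3167
80 80.3 [0.5875 0.0458 0.0847] [ 2.  -0.3 -1.4] [ 0.33 -0.39 -3.2 ] 0.01074410928384405 26.6083
72 72.5 [0.5873 0.0459 0.0846] [ 1.3  0.4 -2.2] [ 0.  -0.5 -1.3] 0.01059696153393095 26.8667
64 64.6 [0.586  0.046  0.0842] [-0.1 -0.  -2.8] [-0.02 -0.01  0.03] 0.01091612392673842 27.125
58 58.4 [0.5865 0.046  0.0843] [ 0.3 -0.6 -2.8] [-0.01 -0.03  0.03] 0.010936197458526144 27.375
[ 0.078  0.411 -0.13   1.03   0.    -0.934]
31.3667
```

View pics/n.png

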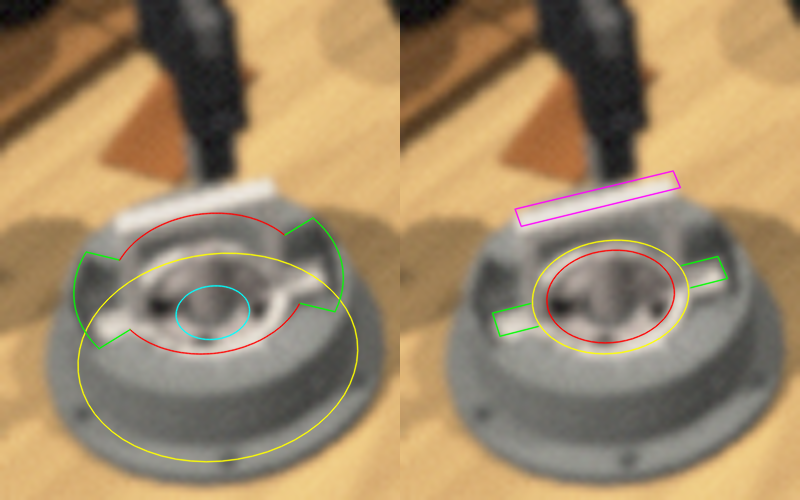

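The ring is seated flat at about 58° with its lugs in the gaps. I'll regrasp with the turned wrist and rotate by joint 6 only (−0.93 → +0.29, well inside its range).

```bash
python3 - <<'E'
from ov import *
from station import manip,status,let_go,close
H=(.587,.046)
manip.move_l([*H,.0835],v=.12); close(60); manip.move_l([*H,.0842],v=.03)
q=np.array(manip.inverse_kinematics([*H,.0842],[np.pi,0,np.radians(-122)])); j0=q[5]; print(q.round(3))
for d in(20,40,55,65,71):
    q[5]=j0+np.radians(d); manip.move_j(list(q)); g=status.get_state()
    print(58-d,np.degrees(g["orientation"][2]).round(1),g["tcp_pos"].round(4),g["force"].round(1),g["moment"].round(2),g["finger_gap"],g["time_s"])
    if abs(g["moment"][2])>2: break
else:
    r=manip.move_l([*H,.082],v=.02,stop_force=4); print(r,status.get_state()["tcp_pos"])
    let_go(); manip.move_l([*H,.16],v=.15)
    manip.move_to([.45,-.25,.25],[np.pi,0,2.5])
    c=optics.read_camera("top"); s=optics.read_camera("side"); print(status.get_state()["time_s"])
    L=ring(*H,-13,.036)
    cv2.imwrite("pics/f.png",np.hstack([crop(c,proj(c,[*H,.07])[0],80,100,5,L),crop(s,proj(s,[*H,.07])[0],80,100,5,L)]))
E
```

```text
[ 0.078  0.463 -0.231  0.877  0.    -0.934]
38 -141.9 [0.5867 0.0459 0.0838] [ 0.  -0.3 -3. ] [ 0.    0.04 -0.  ] 0.01065347917028143 33.4167
18 -161.8 [0.5869 0.046  0.084 ] [ 0.   0.5 -2.9] [-0.01 -0.01  0.02] 0.011020621613393334 33.8417
3 -176.7 [0.5869 0.046  0.0841] [ 0.7  0.2 -3.7] [ 0.05 -0.02 -0.01] 0.011193296491204603 34.2
-7 173.3 [0.587  0.046  0.0842] [ 0.   0.5 -2.3] [-0.01  0.02 -0.01] 0.01090577370421693 34.4917
-13 167.3 [0.587  0.046  0.0842] [ 0.   0.2 -2.6] [-0.03 -0.    0.01] 0.011089195996038744 34.7417
True [0.58724346 0.04613189 0.08373559]
37.7
```

View pics/f.png

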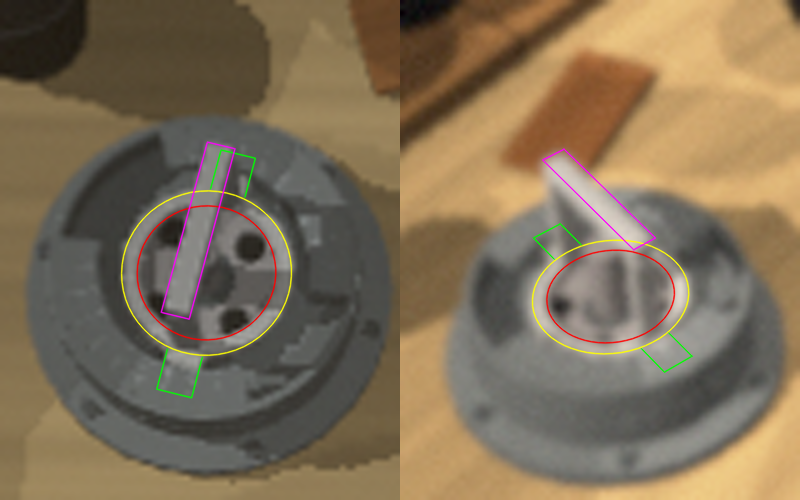

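The ring lies on the projected target pose: lugs hidden under the hooks, seated, bar at about -13°, against -11.5° for the barrel's x axis. Handing in.

```bash
python3 -c "
from station import job,status
job.hand_in(); print(status.get_state()['time_s'])"
```

```text
the job is handed in; nothing more can be done
the job is handed in; nothing more can be done
```

The round die is flat on the barrel's floor, and the locking ring is seated over it and locked. I handed in at about 38 s with the gripper open and clear of everything.

**Final check:** in both cameras the ring matches its intended pose. Its lugs are out of sight under the hooks, and its bar is about 1.5° from the barrel's x axis. When I pressed the ring down before letting go, it stopped at TCP height 0.0837 m, against 0.0835 m expected. I never went near the square die, the purple die or the brown ring. I did not measure the square die again at the end.

**One mishap:** my first turn used the half-turn grasp that runs the last joint into its range limit. Partway through, the wrist swung back anticlockwise and twisted the ring against the wall of the gap. At the readings I took, the moment reached about 28 N m and the force on the tool about 16 N. I have no readings from during the swing, so I can't rule out a higher force peak.

I unloaded it, checked that the ring still sat flat in the gaps, and regrasped with the wrist turned 180°. The second turn met no resistance. I saw no damage or lasting shift, but hand-in reports no verdict.

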